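# Pulse the coffee grinder with its mended lid

### The arm

A 7-joint arm with a two-finger parallel gripper is mounted at the origin on the work surface. World frame = base frame: x ahead of the robot, y to its left, z up, the work surface at z = 0. Lengths are in m, angles in rad, forces in N, time in s.
With the tool pointing down it reaches from about 0.425 to 0.925 m from the base axis. Payload 6.8 kg.
Tool frame: the origin (TCP) lies between the finger pads; the fingertips stand 22 mm ahead of it and the grasp point (between the pads) lies 3 mm ahead of it; z points along the fingers, y is the direction in which the jaws open and shut (so a half turn about z gives the same grasp; the last joint's range is limited). The gripper opens to 85 mm and grips with 20 to 120 N. Pads are 22 mm wide; open, the fingers measure 114 mm over their backs; the gripper's body (76 mm by 85 mm) begins 54 mm behind the grasp point. The pads swing forward as they close: fully open they stand 13 mm farther back than shut.
Start: joints at [-1.248, 0.477, 0.022, 1.555, -0.011, 1.109, -0.083], TCP at [0.282, 0.613, 0.253] pointing down, gripper open.
Joint ranges: [-2.96, 2.96], [-0.34, 2.1], [-1.41, 1.46], [0.24, 2.44], [-1.37, 4.51], [0.17, 1.92], [-2.96, 2.96]. Speed limits (rad/s): [2.39, 2.39, 3.14, 3.14, 3.14, 3.14, 3.14].

### API

Orientations are given as a unit quaternion [w, x, y, z].
In Python, from station import bot gives the robot as it stands. The module is installed in compiled form; this text tells all that it offers.
- The arm moves only by the tool drive_tool, never from a script. Its argument "series" is one flat list of numbers, 7 for each row, row after row: the opening, from -1 (shut) to 1 (fully open), then the shift along the tool's x, y, z in mm, then the turn, a rotation vector about the tool's x, y, z in rad. In form: [jaw, x, y, z, wx, wy, wz, jaw, x, y, z, wx, wy, wz, ...]. A call has 1 to 12 rows; each row shifts and turns the commanded pose from where the row before left it, along the tool's axes as they then stand; what a row does not reach is not made up. A row lasts 1/8 s, in which the tool goes at most 62.5 mm and 10.7 degrees, less where a joint would pass 70% of its speed; a pose out of reach is approached as far as the arm can. A call with a gripper value outside its range is refused whole. The fingers move at their own pace and stop on an object; "force" is the grip in N (left out, the last holds). Time passes only in rows, so rows that do not move let the fingers close. It gives the time, the measured TCP pose, the force and the opening at its end, in the units of the state.
- bot.get_obs(): the state, without advancing time (a new reading comes with each control period).
- bot.read_camera(name): name is "side" or "top" or "wrist"; returns a dict with "pixels" (420x560x3 uint8, blue, green, red), "camera_matrix" (3x3 intrinsics, pixels), "distortion" ([k1, k2, p1, p2, k3] as OpenCV has them; the pictures are not rectified), "rvec" (rotation vector, rad) and "tvec" (3), from world to camera coordinates, as OpenCV has them. Camera axes: x right, y down, z forward; pixel columns grow to the right and rows downward; lengths in m; the calibration is good to about 2 mm. A picture is of the moment at which its call begins. There is no depth.
- bot.hand_in(): hands the job in, once; it reports no verdict.
The state is a dict: "t": time; "q": joint angles; "joint_vel": joint speeds; "joint_torque": joint torques, N m; "eef_pos": TCP position; "tool_rot": TCP orientation; "contact_force": force on the tool from outside, world axes, zero at the start; "torque": the same for the moment, N m; "gripper_width": opening from 0.0 (shut) to 1.0 (fully open).
Only numpy, scipy, OpenCV 4.12 (cv2) and the standard library are available. Lean on these libraries where they do the work, as an engineer would, in place of code of your own. Each camera call takes 0.05 s, during which the arm holds its last target. There are 200 camera calls.

### The job

The grinder's mended lid is still in the little desk vise: slide the vise jaw well open by its post, lift the lid out by its grip bar, and lower it into the coffee grinder, lugs through the slots, until its flange sits flush on the rim. Then twist the lid clockwise (seen from above) to half way, its bar pointing at the long half-way ridge on the grinder, never so far that the lock clicks, and finish while still gripping the lid there against the spring: do not let go. Leave the other things on the desk where they stand.

Things in the scene. Friction and masses are not known exactly. Their poses are not given: they have to be found in the camera images.
- vise: grey desk vise fixed to the desk, x from -72 to +142 mm, 66 mm wide. Origin on the desk under the lid's centre; x points from the fixed to the sliding jaw. Bed under the lid 30 mm high; fixed jaw (x -37 to -64 mm) 55 mm high; sliding jaw (+x side) 60 mm wide, 62 mm high, its steel lip overlapping the lid's flange by 5 mm when closed, so open it before lifting the lid
- vise_jaw (a joint): opening of the sliding jaw in m: 0 closed, 0.045 fully open; it moves along the vise's +x, stays where it is left, and takes about 3 N
- vise_post_top (a point): centre of the top of the dark square steel post on the sliding jaw, 16 x 16 mm (sides along the vise's x and y), 48 mm tall above the jaw's lip, its top 110 mm above the desk; pinch it from above and move it along the vise's +x to open the jaw
- lid: grey plastic lid with a black bar, 120 g, upright on the vise bed. Origin under its plug's centre, z up. Plug 44 mm across, 20 mm long; two lugs at its foot along +x and -x, reaching 29 mm from the axis, 10 mm wide, 8 high. Flange 72 mm across at 20 to 26 mm height; grip bar 56 mm long (along x, in line with the lugs), 14 thick (y), at 26 to 58 mm. Half a turn about z looks the same
- lid_bar (a point): centre of the lid's grip bar, on the lid's axis 48 mm above its origin; axes as the lid's
- grinder: round steel coffee grinder fixed to the desk, 86 mm across, 110 mm tall, open on top. Origin under its centre; its two lug slots lie along +x and -x. Outside the rim, on both sides alike, three dark ridges: short and broad at the slot; long and thin (15 mm out) 30 degrees clockwise of it: half way; short and narrow at 60 degrees: locked
- grinder_mouth (a point): centre of the grinder's rim, 110 mm above the desk; axes as the grinder's. Bore 47 mm across, slots 15 mm wide reaching 32 mm from the axis, through a collar 8 mm thick, under which the lugs turn freely. With the flange flush on the rim the lid's origin is 20 mm below this point. The lid turns only clockwise from the slots
- grinder_ring (a joint): turn in rad of the sprung ring that the lugs push: 0 at rest, grows as the lid turns clockwise, stop at 0.95. Lugs meet it after 0.10 rad of lid turn, so lid turn = this + 0.10: half way (lid 30 degrees, 0.52 rad) reads 0.42; the lock clicks at 0.75. Spring 0.06 N m at 0, 0.12 N m half way; it turns the lid back if let go
- vise_seat (a point): point on the vise bed under the centre of the lid's place, 30 mm above the desk; axes as the vise's
- mug: bystander: white mug, 80 mm across, 92 mm tall, origin under its centre
- stapler: bystander: black desk stapler, about 130 x 34 x 50 mm, origin under its centre
- coffee_tin: bystander: closed coffee tin, 84 mm across, 130 mm tall, origin under its centre
- pen_pot: bystander: open dark steel pen pot, 76 mm across, 100 mm tall, origin under its centre
- tape_dispenser: bystander: tape dispenser, 130 x 55 x 78 mm, origin under its centre
- plant: bystander: small plant in a white pot, pot 100 mm across and 90 mm tall, leaves to about 180 mm, origin under its centre
- notebook: bystander: grey notebook lying flat, 150 x 105 x 14 mm, origin under its centre
Mind the look-alikes: they are no part of the job. What is shaped like the lid but yellow is not meant.

How it is judged:
On the way, in this order (a step that is already met when the one before it is completed fails the run):
1. the vise jaw is slid open by more than 22 mm (about half way) while the lid stays in the vise (value of joint vise_jaw above 0.022 m and distance between lid and vise_seat below 0.02 m), for 0.1 s.
2. the lid is lifted out of the vise, 40 mm or more above its bed (z of lid in the frame of vise_seat above 0.04 m and contact force between the fingers and lid above 1 N), for 0.1 s.
3. the lid is fully home in the grinder, lugs through the slots, not yet turned half way (z of lid in the frame of grinder_mouth between -0.0235 and -0.0175 m and horizontal distance between lid and grinder_mouth below 0.004 m and angle between lid's own z axis and vertical below 0.07 rad and value of joint grinder_ring below 0.25 rad), for 0.1 s.
At the end, for the whole second after the job is handed in: lid flush in the grinder (within 2.5 mm high, 4 mm sideways, 4 degrees of tilt), turned clockwise 30 degrees from the slots, give or take 9, pressing the sprung ring over 0.2 rad, at rest, gripped with more than 2 N; vise jaw still open over 20 mm (z of lid in the frame of grinder_mouth between -0.0235 and -0.0175 m and horizontal distance between lid and grinder_mouth below 0.004 m and angle between lid's own z axis and vertical below 0.07 rad and angle between the x axis of lid and the x axis of grinder, either way round between 0.365 and 0.685 rad and value of joint grinder_ring above 0.2 rad and angular speed of lid below 0.15 rad/s and contact force between the fingers and lid above 2 N and value of joint vise_jaw above 0.02 m); the arm keeps its last pose, push and grip.
It fails at once if the lid is turned so far that the lock clicks (ring past 0.75 rad) (value of joint grinder_ring above 0.75 rad).
It fails at once if a bystander is moved by more than 30 mm (distance of any of mug, stapler, coffee_tin, pen_pot, tape_dispenser, plant, notebook from where it was at the start of the episode above 0.03 m).
It also fails if it takes over 56 s, if anything falls off the work surface, if the arm or the gripper's body presses on something with over 40 N, if the wrist force passes 120 N, or if a joint passes its speed limit or range.

## Working session

There is one attempt and no reset: what is moved stays moved. The work goes in short steps, Python scripts to look and compute and a tool call to move; the robot and the scene stay as the last step left them, time stands still between calls to the robot, and variables do not carry over. Pictures are saved under pics/ and viewed, about 8 in all and at most 12, crops included, and the job is handed in when it is done.

Besides the shell and the picture viewer there is one more tool, called as name(argument=value, ...) on one line, values as JSON. drive_tool: Moves the arm, as the interface text tells. Its arguments: {"type":"object","properties":{"series":{"type":"array"},"force":{"type":"number"}},"required":["series"]}

```bash
mkdir -p pics; cat > h.py <<'E'
import numpy as np, cv2
from station import bot
from scipy.spatial.transform import Rotation as R
def shot(n,f):
    c=bot.read_camera(n); cv2.imwrite('pics/'+f+'.png',c['pixels']); np.savez('pics/'+f+'.npz',**{k:np.array(v) for k,v in c.items()}); return c
def load(f): return dict(np.load('pics/'+f+'.npz'))
def ray(c,uv,z):
    "world points on plane z for pixels uv"
    p=cv2.undistortPoints(np.array(uv,float).reshape(-1,1,2),c['camera_matrix'],c['distortion']).reshape(-1,2)
    M=cv2.Rodrigues(np.array(c['rvec'],float))[0]; t=np.array(c['tvec']).ravel()
    o=-M.T@t; d=np.c_[p,np.ones(len(p))]@M
    return o+d*((z-o[2])/d[:,2])[:,None]
def proj(c,P): return cv2.projectPoints(np.array(P,float).reshape(-1,1,3),np.array(c['rvec'],float),np.array(c['tvec'],float),c['camera_matrix'],np.array(c['distortion'],float))[0].reshape(-1,2)
E
python3 - <<'E'
from h import *
for n in('top','side'):
    c=shot(n,n+'0')
    M=cv2.Rodrigues(np.array(c['rvec'],float))[0]; print(n,-M.T@np.array(c['tvec']).ravel(),c['camera_matrix'][0])
a=[cv2.imread(f'pics/{n}0.png') for n in('top','side')]
o=bot.get_obs();print(o['t'],o['eef_pos'],R.from_quat(o['tool_rot'],scalar_first=True).as_matrix())
E
```

```text
top [0.46590218 0.0050319  1.39153944] [449.05322916   0.         282.17341928]
side [-0.11559875 -0.74088151  0.82110985] [461.03936449   0.         282.88377542]
0.1 [0.28170512 0.61286926 0.25242233] [[-9.08600671e-01  4.17665516e-01 -5.81735076e-04]
 [ 4.17665908e-01  9.08599422e-01 -1.50972726e-03]
 [-1.01996860e-04 -1.61471011e-03 -9.99998691e-01]]
```

View pics/top0.png

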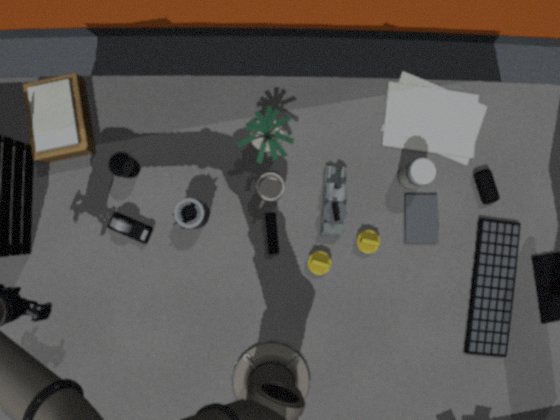

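View pics/side0.png

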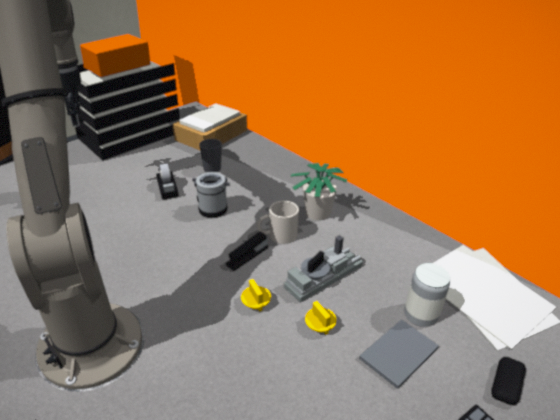

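The top view shows the vise at about (335,200) with the lid's black bar at about (336,210), and the grinder at (190,213). The stapler is at (272,232) and the mug at (270,187).
Look-alikes for the lid are the yellow lids at (319,263) and (368,241) and the vise's dark post at about (338,183). For the grinder they are the mug, the pen pot (124,165) and the tin (420,172). I choose the grey lid in the vise and the steel grinder, and will check both in a close crop.

```bash
python3 - <<'E'
from h import *
a=cv2.imread('pics/top0.png');s=cv2.imread('pics/side0.png')
f=lambda i,x,y,w,h,k:cv2.convertScaleAbs(cv2.resize(i[y:y+h,x:x+w],None,fx=k,fy=k,interpolation=cv2.INTER_CUBIC),alpha=1.6)
t=np.hstack([f(a,160,183,60,60,6.5),f(a,300,155,60,90,6.5)[:,:390]][:1]+[f(a,305,155,60,90,6.5)[65:455]])
b=np.hstack([f(s,190,160,44,20*1,1)]) 
cv2.imwrite('pics/crop1.png',t);print(t.shape)
E
```

```text
(390, 780, 3)
```

View pics/crop1.png

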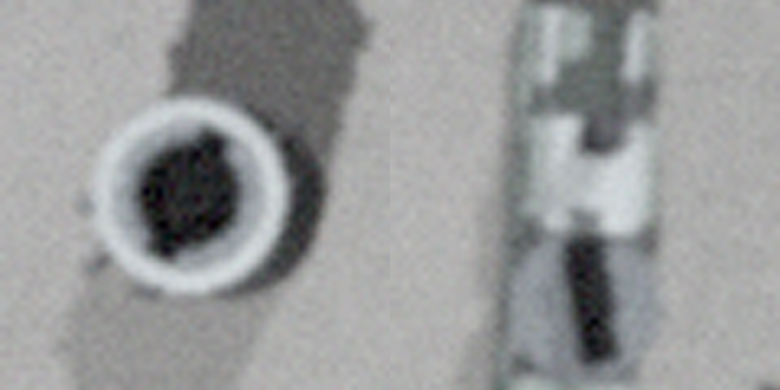

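```bash
python3 - <<'E'
from h import *
c=load('top0')
f=lambda x,y,ox,oy:(x/6.5+ox,y/6.5+oy)
print('grinder',ray(c,[f(192,195,160,183),f(215,140,160,183),f(158,248,160,183)],.11))
b=ray(c,[f(580-390,240,305,165),f(600-390,355,305,165)],.088);print('bar',b,b.mean(0))
p=ray(c,[f(600-390,132,305,165)],.110)[0];print('post',p)
e=ray(c,[f(525-390,5,305,165),f(655-390,5,305,165),f(520-390,235,305,165),f(655-390,235,305,165)],.06);print(e)
# check in side
s=load('side0');print(proj(s,[b.mean(0),p,[*ray(c,[f(192,195,160,183)],.11)[0]]]))
i=cv2.imread('pics/side0.png')[225:305,270:370]
cv2.imwrite('pics/crop2.png',cv2.convertScaleAbs(cv2.resize(i,None,fx=6,fy=6,interpolation=cv2.INTER_CUBIC),alpha=1.5))
E
```

```text
grinder [[0.50669471 0.23673491 0.11      ]
 [0.53091242 0.22699336 0.11      ]
 [0.48336373 0.25132829 0.11      ]]
bar [[ 0.54205594 -0.17999034  0.088     ]
 [ 0.49044232 -0.18891158  0.088     ]] [ 0.51624913 -0.18445096  0.088     ]
post [ 0.58873883 -0.18590819  0.11      ]
[[ 0.65207116 -0.15881363  0.06      ]
 [ 0.65265419 -0.21916909  0.06      ]
 [ 0.54582618 -0.15630218  0.06      ]
 [ 0.54619727 -0.21864651  0.06      ]]
[[315.16318013 255.38437963]
 [336.61979067 236.08933856]
 [209.81977458 179.20170134]]
```

View pics/crop2.png

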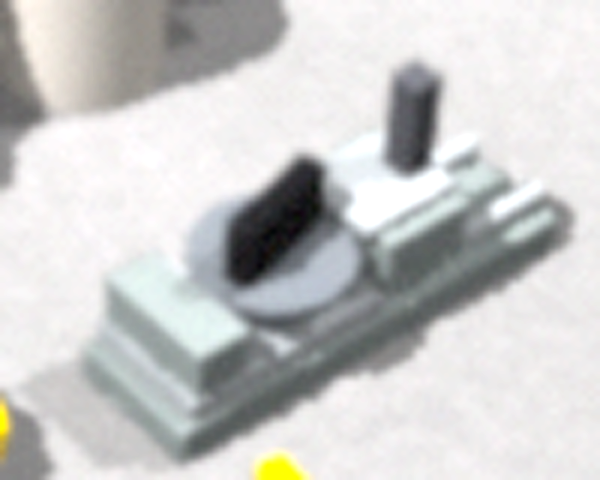

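The side crop confirms the grey lid with its black bar in the vise, and the post behind it with its top at side pixel (339,237). My top-view post estimate is about 5 mm short in x. Next I turn the tool and swing over.

drive_tool(series=[1,0,0,0,0,0,-0.144,1,0,0,0,0,0,-0.144,1,0,0,0,0,0,-0.143,1,-28,-45,0,0,0,0,1,-28,-45,0,0,0,0,1,-28,-45,0,0,0,0,1,-28,-45,0,0,0,0,1,-28,-45,0,0,0,0,1,-28,-45,0,0,0,0,1,-28,-45,0,0,0,0,1,-28,-45,0,0,0,0,1,-28,-45,0,0,0,0])

```text
t: 1.6
eef_pos: [0.5344, 0.2067, 0.2531]
tool_rot: [-0.0, -0.0, 1.0, -0.0]
contact_force: [0.4, 0.2, 0.5]
gripper_width: 0.998
```

drive_tool(series=[1,0,-45,0,0,0,0,1,0,-45,0,0,0,0,1,0,-45,0,0,0,0,1,0,-45,0,0,0,0,1,0,-45,0,0,0,0,1,0,-45,0,0,0,0,1,0,-45,0,0,0,0,1,0,-45,0,0,0,0,1,0,0,0,0,0,0,1,0,0,0,0,0,0])

```text
t: 2.85
eef_pos: [0.5339, -0.151, 0.2529]
tool_rot: [-0.0, -0.0, 1.0, 0.0]
contact_force: [-0.0, 1.0, 0.2]
gripper_width: 0.994
```

```bash
python3 - <<'E'
from h import *
c=shot('wrist','w1');o=bot.get_obs();print(o['t'],o['eef_pos'],o['q'],R.from_quat(o['tool_rot'],scalar_first=True).as_matrix().round(3))
M=cv2.Rodrigues(np.array(c['rvec'],float))[0]; print(-M.T@np.array(c['tvec']).ravel(),M.round(2))
E
```

```text
2.9 [ 0.53403479 -0.1502492   0.25297541] [-0.05643847  0.28280058  0.2665362   1.86086902 -0.08770318  1.00986742
  1.81931575] [[-1.    -0.002 -0.001]
 [-0.002  1.     0.001]
 [ 0.001  0.001 -1.   ]]
[ 0.4651545  -0.15139817  0.37257177] [[ 0.    1.   -0.  ]
 [ 0.96 -0.    0.27]
 [ 0.27 -0.   -0.96]]
```

View pics/w1.png

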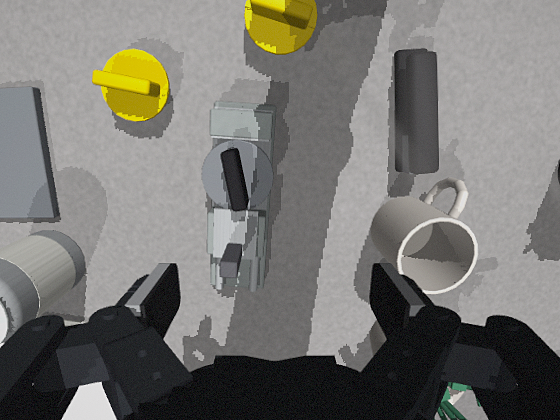

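The wrist view shows the lid's bar at about (235,178), the post at about (231,260) and the vise running down the image. I enlarge it to get exact positions.

```bash
python3 - <<'E'
from h import *
i=cv2.imread('pics/w1.png')[95:295,190:290]
cv2.imwrite('pics/crop3.png',np.hstack([cv2.resize(i[:110],None,fx=4,fy=4,interpolation=cv2.INTER_CUBIC),cv2.resize(i[90:],None,fx=4,fy=4,interpolation=cv2.INTER_CUBIC)]))
E
```

```text
(no output)
```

View pics/crop3.png

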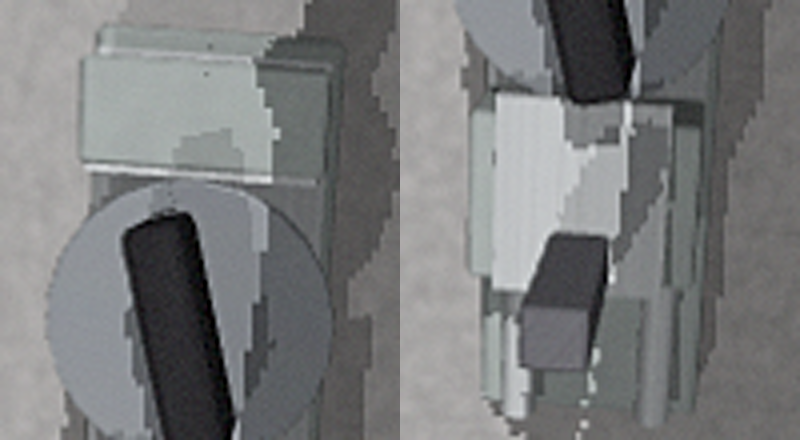

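```bash
python3 - <<'E'
from h import *
c=load('w1')
p=ray(c,[(228.75,269.5)],.11);print('post',p)
b=ray(c,[(190+125/4,95+235/4),(190+190/4,95+213/4),(190+170/4,95+463/4),(190+230/4,95+455/4)],.088);print('bar',b.round(4),b.mean(0));d=b[2]+b[3]-b[0]-b[1];print(np.degrees(np.arctan2(d[1],d[0])))
j=ray(c,[(190+82/4,95+165/4),(190+272/4,95+178/4)],.055);d=j[1]-j[0];print('jaw',j,np.degrees(np.arctan2(d[1],d[0])))
f=ray(c,[(190+47/4,95+315/4),(190+330/4,95+325/4)],.056);print('flange',f,f.mean(0))
q=ray(c,[(190+123/4,185+308/4),(190+188/4,185+308/4),(190+122/4,185+366/4),(190+185/4,185+368/4)],.11);print(q)
E
```

```text
post [[ 0.59007525 -0.1923888   0.11      ]]
bar [[ 0.4903 -0.1982  0.088 ]
 [ 0.4856 -0.1838  0.088 ]
 [ 0.5419 -0.1901  0.088 ]
 [ 0.54   -0.1763  0.088 ]] [ 0.51443545 -0.18709464  0.088     ]
8.402285002921024
jaw [[ 0.47644581 -0.2133317   0.055     ]
 [ 0.47968939 -0.1675898   0.055     ]] 85.94392646241313
flange [[ 0.51261477 -0.22360329  0.056     ]
 [ 0.51522757 -0.15368163  0.056     ]] [ 0.51392117 -0.18864246  0.056     ]
[[ 0.58284595 -0.19918445  0.11      ]
 [ 0.58280264 -0.18478924  0.11      ]
 [ 0.59697618 -0.20009052  0.11      ]
 [ 0.59741351 -0.18595469  0.11      ]]
```

drive_tool(series=[1,-28,-21.3,0,0,0,0,1,-28,-21.2,0,0,0,0,1,0,0,30,0,0,0.06,1,0,0,40,0,0,0,1,0,0,40,0,0,0,1,0,0,20,0,0,0,1,0,0,0,0,0,0], force=40)

```text
t: 3.78
eef_pos: [0.5896, -0.1929, 0.1222]
tool_rot: [-0.001, 0.029, 1.0, 0.0]
contact_force: [0.2, -0.4, 0.3]
gripper_width: 0.999
```

```bash
python3 - <<'E'
from h import *
c=shot('wrist','w2');print(bot.get_obs()['eef_pos'],bot.get_obs()['contact_force'],proj(c,[[.590,-.1925,.11]]))
E
```

```text
[ 0.59048027 -0.19355232  0.12368414] [-0.27831773 -0.37832126 -0.36368448] [[276.79994687 282.45250617]]
```

View pics/w2.png

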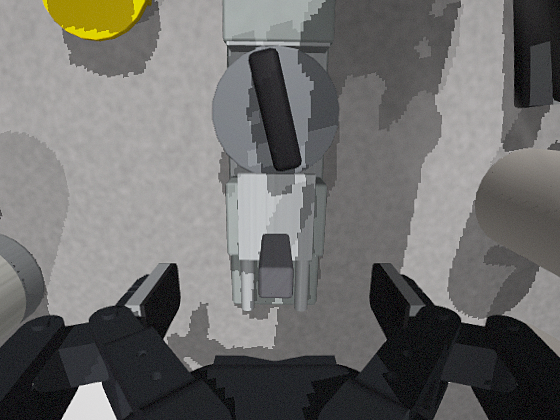

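The post top is at (276,281), against a prediction of (277,282), so the tool is centred and aligned with the vise. I go down, pinch the post and slide the jaw.

drive_tool(series=[1,0,0,22,0,0,0,-1,0,0,0,0,0,0,-1,0,0,0,0,0,0,-1,0,0,0,0,0,0,-1,0,0,0,0,0,0,-1,0,0,0,0,0,0], force=40)

```text
t: 4.58
eef_pos: [0.591, -0.1927, 0.1024]
tool_rot: [0.001, 0.03, 1.0, 0.001]
contact_force: [-1.0, 4.4, 6.4]
gripper_width: 0.183
```

drive_tool(series=[-1,-6,0,0,0,0,0,-1,-6,0,0,0,0,0,-1,-6,0,0,0,0,0,-1,-6,0,0,0,0,0,-1,-6,0,0,0,0,0,-1,-6,0,0,0,0,0,-1,0,0,0,0,0,0,-1,0,0,0,0,0,0])

```text
t: 5.58
eef_pos: [0.6272, -0.1953, 0.1024]
tool_rot: [0.001, 0.03, 1.0, 0.001]
contact_force: [1.2, 3.0, 6.0]
gripper_width: 0.18
```

drive_tool(series=[0.2,0,0,0,0,0,0,0.2,0,0,0,0,0,0,0.2,0,0,-35,0,0,0,1,0,0,-35,0,0,0,1,38,0,0,0,0,0,1,38,0,0,0,0,0,1,37,0,0,0,0,-0.11,1,0,0,0,0,0,-0.11,1,0,0,0,0,0,0])

```text
t: 6.7
eef_pos: [0.5128, -0.1899, 0.1714]
tool_rot: [0.0, -0.079, 0.997, -0.0]
contact_force: [0.6, -0.1, -0.4]
gripper_width: 1.001
```

```bash
python3 - <<'E'
from h import *
c=shot('wrist','w3');o=bot.get_obs();print(o['eef_pos'],o['q'][6],proj(c,[[.590+.036,-.1945,.11],[.5142,-.188,.088],[.5142+.028*.988,-.188+.028*.156,.088],[.5142-.028*.988,-.188-.028*.156,.088]]))
E
```

```text
[ 0.51325321 -0.18977425  0.17137674] 2.0740413663076005 [[243.36609174 390.54066316]
 [277.72564714 233.47431398]
 [277.55558987 271.91976885]
 [277.90211425 192.1298197 ]]
```

View pics/w3.png

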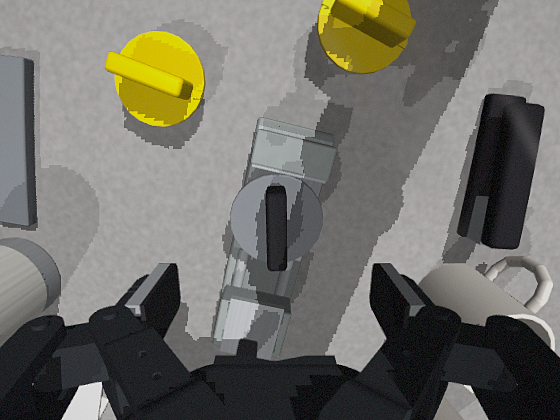

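The bar stands upright in the image at column 276, rows 185–271, so it is centred and aligned with the fingers, and the jaw is visibly open. I go down, grip the bar and lift.

drive_tool(series=[1,0,0,40,0,0,0,1,0,0,35,0,0,0,1,0,0,13,0,0,0,1,0,0,0,0,0,0,-1,0,0,0,0,0,0,-1,0,0,0,0,0,0,-1,0,0,0,0,0,0,-1,0,0,0,0,0,0,-1,0,0,0,0,0,0,-1,0,0,0,0,0,0], force=60)

```text
t: 8.0
eef_pos: [0.5134, -0.1895, 0.0837]
tool_rot: [0.0, -0.08, 0.997, 0.0]
contact_force: [-1.1, 0.8, 4.8]
gripper_width: 0.154
```

```bash
python3 - <<'E'
from h import *
o=bot.get_obs();print(o['eef_pos'],o['contact_force'],R.from_quat(o['tool_rot'],scalar_first=True).as_matrix().round(3))
E
```

```text
[ 0.51336739 -0.18947101  0.08367477] [-1.07365337  0.8123713   4.8042959 ] [[-0.987 -0.16   0.   ]
 [-0.16   0.987  0.   ]
 [-0.     0.    -1.   ]]
```

drive_tool(series=[-1,0,0,-10,0,0,0,-1,0,0,-30,0,0,0,-1,0,0,-40,0,0,0,-1,0,0,-40,0,0,0,-1,0,0,0,0,0,0])

```text
t: 8.62
eef_pos: [0.5149, -0.1903, 0.2066]
tool_rot: [0.003, -0.08, 0.997, -0.001]
contact_force: [0.1, -0.1, -2.6]
gripper_width: 0.154
```

drive_tool(series=[-1,-13,37,0,0,0,0,-1,-13,37,0,0,0,0,-1,-13,37,0,0,0,0,-1,-13,37,0,0,0,0,-1,-13,37,0,0,0,0,-1,-13,37,0,0,0,0,-1,-13,37,0,0,0,0,-1,-13,37,0,0,0,0,-1,-13,37,0,0,0,0,-1,-13,37,0,0,0,0])

```text
t: 9.88
eef_pos: [0.5818, 0.1973, 0.2019]
tool_rot: [-0.001, -0.08, 0.997, -0.0]
contact_force: [0.6, 0.5, -0.1]
gripper_width: 0.151
```

drive_tool(series=[-1,0,0,0,0,0,0.126,-1,0,0,0,0,0,0.126,-1,0,0,0,0,0,0.126,-1,0,0,0,0,0,0.126,-1,0,0,0,0,0,0.126,-1,0,0,0,0,0,0,-1,0,0,0,0,0,0])

```text
t: 10.75
eef_pos: [0.5821, 0.1963, 0.2026]
tool_rot: [-0.0, 0.232, 0.973, -0.0]
contact_force: [-0.8, 0.3, -1.2]
gripper_width: 0.151
```

```bash
python3 - <<'E'
from h import *
c=shot('wrist','w4');o=bot.get_obs();print(o['t'],o['eef_pos'],o['q'],o['contact_force'],o['gripper_width'],proj(c,[[.507,.237,.11]]))
E
```

```text
10.8 [0.5822073  0.19641538 0.20281483] [-0.61623691  0.43540202  0.25090521  1.76937386 -0.12875862  0.95362314
  0.78992864] [-0.10864215 -0.26204919 -0.84163193] 0.15333728200495159 [[280.20390961  95.97848599]]
```

View pics/w4.png

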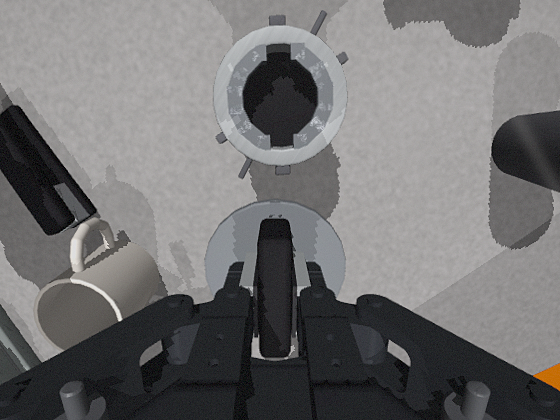

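The grinder's rim centre is at about (281,95), with its slots at (278,50) and (283,137), nearly in line with the held bar. The ridges confirm the slot line. I crop closer for the slot angle and centre.

```bash
python3 - <<'E'
from h import *
i=cv2.imread('pics/w4.png')[5:180,200:360]
cv2.imwrite('pics/crop4.png',cv2.convertScaleAbs(cv2.resize(i,None,fx=3.4,fy=3.4,interpolation=cv2.INTER_CUBIC),alpha=1.3))
E
```

```text
(no output)
```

View pics/crop4.png

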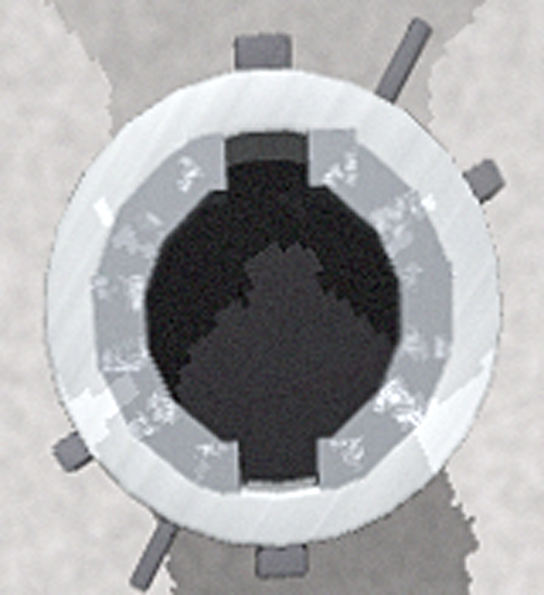

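```bash
python3 - <<'E'
from h import *
c=load('w4');g=lambda x,y:(200+x/3.4,5+y/3.4)
r=ray(c,[g(47,300),g(500,300),g(270,70),g(285,545)],.11);print('rim',r.round(4),r[:2].mean(0),r[2:].mean(0),np.linalg.norm(r[0]-r[1]),np.linalg.norm(r[2]-r[3]))
s=ray(c,[g(267,131),g(279,488)],.11);d=s[0]-s[1];print('slot',s.mean(0),np.linalg.norm(d),np.degrees(np.arctan2(-d[1],-d[0])))
s=ray(c,[g(264,52),g(282,561)],.106);d=s[0]-s[1];print('ridge',s.mean(0),np.linalg.norm(d),np.degrees(np.arctan2(-d[1],-d[0])))
o=bot.get_obs();T=R.from_quat(o['tool_rot'],scalar_first=True).as_matrix();e=np.array(o['eef_pos']);print(e,T.round(3),np.degrees(np.arctan2(-T[1,0],-T[0,0])))
zf=e[2]-.0537+.026
f=ray(c,[(205,262),(345,262),(275,201)],zf);print('flange',f[:2].mean(0),np.linalg.norm(f[0]-f[1]),f[2]-.036*T[:,0])
b=ray(c,[(259,225),(292,225),(257,357),(294,357)],e[2]-.0537+.058);d=b[0]+b[1]-b[2]-b[3];print('bar',b.mean(0),np.degrees(np.arctan2(-d[1],-d[0])))
E
```

```text
rim [[0.4867 0.2008 0.11  ]
 [0.5242 0.2751 0.11  ]
 [0.4705 0.2548 0.11  ]
 [0.5469 0.2197 0.11  ]] [0.50543322 0.23796063 0.11      ] [0.50866845 0.23724062 0.11      ] 0.08327022449982359 0.08401663661563037
slot [0.50793371 0.23664566 0.11      ] 0.0630535535693608 -24.57341520224569
ridge [0.50813817 0.23666874 0.106     ] 0.09177532168745049 -24.468298631614427
[0.5822073  0.19641538 0.20281483] [[-0.893  0.451 -0.001]
 [ 0.451  0.893 -0.   ]
 [ 0.001 -0.001 -1.   ]] -26.805842686110157
flange [0.57964074 0.19672696 0.17511483] 0.0694561336510916 [0.58405054 0.19450541 0.17509529]
bar [0.57997393 0.1968323  0.20711483] -26.758499735298543
```

```bash
python3 - <<'E'
from h import *
c=load('w4');g=cv2.cvtColor(c['pixels'],cv2.COLOR_BGR2GRAY)
for a,b in((195,209),(212,246)): print(a,g[a:b,268:283].mean(1).astype(int))
print('row300',g[300:303,240:310].mean(0).astype(int))
for y in(240,250,255,260,265,270,275):
    print(y,g[y,198:212],g[y,338:352])
o=bot.get_obs();T=R.from_quat(o['tool_rot'],scalar_first=True).as_matrix();e=np.array(o['eef_pos'])
for off in(0,-.001,-.002,-.003):
    L=e+T[:,0]*off; L[2]=e[2]-.0537
    X=T[:,0];print(off,proj(c,[L+X*.036+[0,0,.026],L+X*.036+[0,0,.02],L+X*.028+[0,0,.026],L+X*.028+[0,0,.058],L+T[:,1]*.007+[0,0,.058],L-T[:,1]*.007+[0,0,.058]]).round(1).tolist())
E
```

```text
195 [105 105 104 100  91  99 102 118 132 125 124 125 125 125]
212 [125 126 119 100 102 113  83  13  21  22  23  24  24  23  23  26  23  26
  23  21  22  24  25  17  22  25  25  31  36  39  38  37  41  41]
row300 [34 37 36 38 35 41 37 36 35 28 21 19 16 29 38 39 39 26 19 12 21 17 15 33
 37 44 47 42 43 44 45 45 43 40 47 46 42 44 46 42 43 41 42 43 42 39 36 34
 34 35 17 15 27 69 63 63 65 17 36 20 27 38 40 34 36 35 34 36 35 35]
240 [164 160 159 160 157 161 162 159 157 162 166 130 119 140] [145 129 113 148 167 163 163 160 162 164 165 166 167 167]
250 [165 169 169 167 169 169 169 172 135 129 139 145 145 145] [142 145 143 142 135 125 166 161 163 167 166 165 164 164]
255 [159 158 159 161 167 167 174 130 132 143 144 145 141 145] [144 140 145 143 146 133 130 171 166 167 166 164 162 159]
260 [162 164 167 164 165 166 147 139 145 146 144 148 143 145] [144 147 142 144 145 147 137 142 165 169 164 161 164 169]
265 [164 161 165 162 160 162 140 134 137 148 144 146 144 142] [144 145 144 144 143 143 140 154 166 164 166 166 162 165]
270 [163 160 162 164 166 171 167 143 137 145 144 142 145 146] [144 143 143 144 145 143 137 147 168 167 165 161 162 161]
275 [166 169 169 169 169 166 162 151 138 145 143 146 145 147] [147 146 144 142 145 142 136 149 171 168 167 163 164 162]
0 [[276.9, 195.8], [276.8, 193.1], [276.8, 212.3], [277.2, 234.8], [294.5, 300.5], [259.7, 300.5]]
-0.001 [[276.9, 197.9], [276.8, 195.1], [276.8, 214.4], [277.2, 237.3], [294.4, 302.7], [259.7, 302.7]]
-0.002 [[276.9, 200.0], [276.8, 197.1], [276.8, 216.4], [277.2, 239.8], [294.4, 304.9], [259.7, 304.9]]
-0.003 [[276.9, 202.0], [276.8, 199.1], [276.8, 218.4], [277.2, 242.3], [294.3, 307.1], [259.8, 307.0]]
```

drive_tool(series=[-1,29,1,0,0,0,0,-1,29,1,0,0,0,0,-1,29,1,0,0,0,0,-1,0,0,0,0,0,-0.04,-1,0,0,17,0,0,0,-1,0,0,16,0,0,0,-1,0,0,0,0,0,0,-1,0,0,0,0,0,0])

```text
t: 11.8
eef_pos: [0.5066, 0.2382, 0.17]
tool_rot: [-0.0, 0.214, 0.977, -0.0]
contact_force: [-0.8, 0.1, -1.1]
gripper_width: 0.154
```

```bash
python3 - <<'E'
from h import *
o=bot.get_obs();T=R.from_quat(o['tool_rot'],scalar_first=True).as_matrix();e=np.array(o['eef_pos'])
t=np.array([-.893,.451]);n=np.array([.451,.893]);print(e,'err x,y mm',(e[:2]@t+.3442)*1e3,(e[:2]@n-.4411)*1e3,np.degrees(np.arctan2(-T[1,0],-T[0,0])),o['contact_force'])
c=shot('wrist','w5');cs=shot('side','s5')
i=cs['pixels'][130:230,160:260];w=c['pixels'][150:420,150:410]
cv2.imwrite('pics/crop5.png',cv2.convertScaleAbs(np.hstack([cv2.resize(i,(400,400),interpolation=cv2.INTER_CUBIC),cv2.resize(w,(385,400))]),alpha=1.3))
E
```

```text
[0.50660126 0.23818264 0.16998556] err x,y mm -0.7745534408146737 0.07426417911848837 -24.672255081596315 [-0.81955143  0.07938876 -1.08715703]
```

View pics/crop5.png

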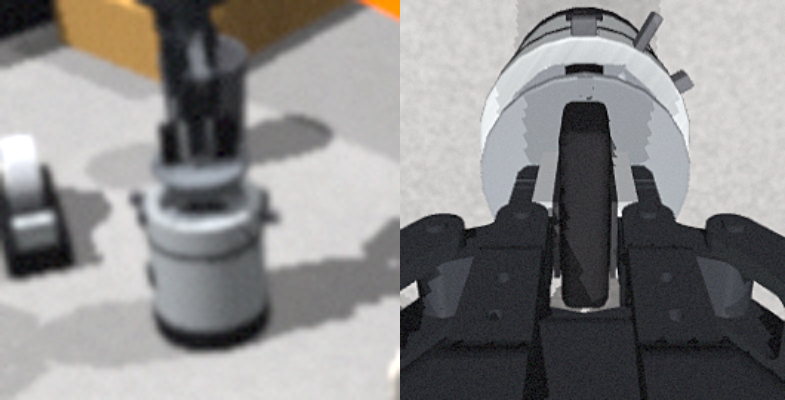

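Wrist and side crops show the lid hovering over the mouth, with the bar end and the slot both at column 585 of the crop. I trim 0.7 mm and lower slowly.

drive_tool(series=[-1,0.7,0,3,0,0,0,-1,0,0,3,0,0,0,-1,0,0,3,0,0,0,-1,0,0,3,0,0,0,-1,0,0,0,0,0,0])

```text
t: 12.52
eef_pos: [0.5055, 0.2387, 0.158]
tool_rot: [-0.0, 0.213, 0.977, -0.0]
contact_force: [-0.4, -0.4, -1.3]
gripper_width: 0.149
```

No contact force with the lugs 5 mm below the rim, so they are in the slots. I carry on down.

drive_tool(series=[-1,0,0,3,0,0,0,-1,0,0,3,0,0,0,-1,0,0,3,0,0,0,-1,0,0,3,0,0,0,-1,0,0,1.5,0,0,0,-1,0,0,0,0,0,0,-1,0,0,0,0,0,0])

```text
t: 13.4
eef_pos: [0.5057, 0.2389, 0.1449]
tool_rot: [0.0, 0.213, 0.977, 0.0]
contact_force: [0.2, -0.0, -1.8]
gripper_width: 0.155
```

drive_tool(series=[-1,0,0,1,0,0,0,-1,0,0,1,0,0,0,-1,0,0,0,0,0,0,-1,0,0,0,0,0,0])

```text
t: 13.9
eef_pos: [0.5058, 0.239, 0.1437]
tool_rot: [0.0, 0.213, 0.977, 0.0]
contact_force: [-2.0, -0.9, 7.0]
gripper_width: 0.147
```

The flange seated at TCP z 0.1437, exactly as predicted, with about 8 N of contact. Now I twist clockwise in small steps.

drive_tool(series=[-1,0,0.2,0,0,0,0.08,-1,0,0.2,0,0,0,0.08,-1,0,0.2,0,0,0,0.08,-1,0,0.2,0,0,0,0.08,-1,0,0,0,0,0,0,-1,0,0,0,0,0,0])

```text
t: 14.65
eef_pos: [0.507, 0.2389, 0.1437]
tool_rot: [0.001, 0.366, 0.93, 0.0]
contact_force: [0.3, -2.7, 5.4]
gripper_width: 0.149
```

```bash
python3 - <<'E'
from h import *
o=bot.get_obs();T=R.from_quat(o['tool_rot'],scalar_first=True).as_matrix();print(o['eef_pos'],np.degrees(np.arctan2(-T[1,0],-T[0,0])),o['contact_force'],o['torque'],o['q'][6])
E
```

```text
[0.50696242 0.23889553 0.14366211] -42.995500064334934 [ 0.29298171 -2.65001254  5.44843036] [-0.68518686  0.10408362  0.05377985] 0.4241262142287801
```

drive_tool(series=[-1,0,0.2,0,0,0,0.07,-1,0,0.2,0,0,0,0.07,-1,0,0.1,0,0,0,0.065,-1,0,0,0,0,0,0,-1,0,0,0,0,0,0,-1,0,0,0,0,0,0])

```text
t: 15.4
eef_pos: [0.5073, 0.2392, 0.1437]
tool_rot: [0.001, 0.46, 0.888, 0.0]
contact_force: [-0.4, -3.0, 4.4]
gripper_width: 0.15
```

```bash
python3 - <<'E'
from h import *
c=shot('wrist','w6');cs=shot('side','s6')
o=bot.get_obs();T=R.from_quat(o['tool_rot'],scalar_first=True).as_matrix();print(o['eef_pos'],np.degrees(np.arctan2(-T[1,0],-T[0,0])),o['contact_force'],o['torque'],o['gripper_width'])
i=cs['pixels'][130:230,160:260];w=c['pixels'][150:420,150:410]
cv2.imwrite('pics/crop6.png',cv2.convertScaleAbs(np.hstack([cv2.resize(i,(400,400),interpolation=cv2.INTER_CUBIC),cv2.resize(w,(385,400))]),alpha=1.3))
E
```

```text
[0.50735157 0.23922784 0.14369332] -54.736011975687504 [-0.68516498 -1.55443175  4.79542933] [-0.67903265  0.13356512  0.11848378] 0.15512777006915313
```

View pics/crop6.png

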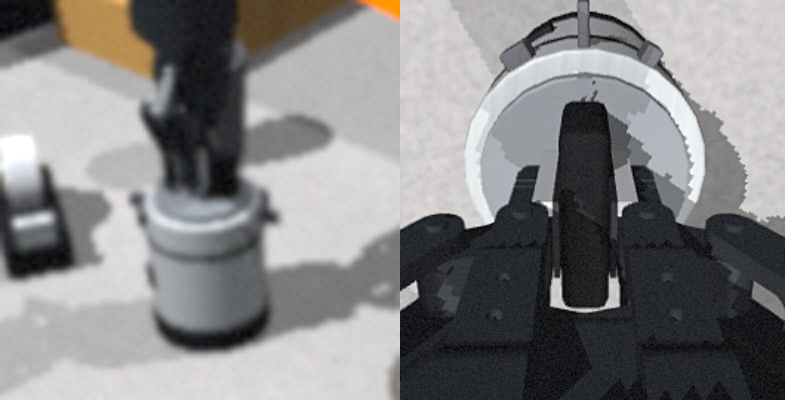

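The flange is flush and concentric on the rim, and the bar (column 584) points at the long ridge (column 584). The moment of 0.118 N m about the vertical matches the 0.12 N m given for half way. I hand in.

```bash
python3 -c "
from station import bot
print(bot.hand_in())"
```

```text
the job is handed in; nothing more can be done
None
```

I handed the job in at about 15.5 s, with the gripper still holding the lid at half way against the spring at a set grip of 60 N. The hand-in gave no verdict.

I slid the vise jaw open by its post (36 mm of tool travel), lifted the lid out by its bar, and lowered it into the grinder. The lugs went through the slots without contact, and the flange seated at the predicted height with about 8 N. I then twisted it clockwise by 30.1° of tool turn.

Last checks:
- **Half way:** the bar lined up with the long ridge in the wrist picture. The measured torque was 0.118 N m, against the 0.12 N m given for half way.
- **Flush:** the tool height held at 0.1437 m, and the side and wrist pictures showed the flange level on the rim.
- **Camera disagreement:** the wrist camera placed the lid about 2.7 mm off the tool centre along the bar, while the vise measurement gave about 1 mm. I aimed using relative measurements from the wrist camera, and the fit was clean.
- **Not checked:** I did not measure the bystanders or look at the jaw again at the end. Nothing I did came near the bystanders.

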